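Open the child-proof descaler bottle

TASK

The kettle is to be descaled: stand the square white descaler bottle upright and fully down in the square pocket of the grey suction holder, which keeps it from turning. Then open its red child-proof cap - push the cap down and, keeping it pushed, turn it anticlockwise (seen from above) until it is free - and lift it straight off. Finish while still holding the cap in the gripper, level and still, right above the open mouth and about 5 cm clear of it so that drips fall back, with the bottle left standing in the holder and the other things on the worktop left alone.

Things in the scene. Friction and masses are not known exactly. Their poses are not given: they have to be found in the camera images.
- bottle_mid (a point): Point on the axis of the loose white plastic bottle, 60 mm above its underside: square body 52x52 mm with rounded corners and teal labels, shoulder from 80 to 92 mm, round neck above; 130 mm high with its cap on. x and y axes square to the body's sides, z up the bottle. About 0.26 kg (it varies). The cap holds firmly enough to carry the bottle by it.
- mouth (a point): Centre of the bottle's mouth, the top of its neck, 118 mm above the underside, hidden inside the cap while that is on; axes as the bottle's.
- cap_center (a point): Centre of the round ribbed red cap, half-way up: 47 mm across, 30 mm high, top 15 mm above this point, lower edge 15 mm below; z up. On the bottle its lower edge is 100 mm above the bottle's underside, 7.5 mm above the bottle's shoulder.
- cap_mark (a point): Point on the cap 20 mm from its axis along the cap's x axis, at the height of cap_center, under a short pale mark on the cap's top. With the cap locked it lies along the bottle's x axis (within about 5 degrees); its angle about the bottle's axis shows how far the cap is turned.
- cap: The same red cap, 0.04 kg; origin at the centre of its lower edge. Three tabs inside catch under lugs on the neck: it neither lifts nor turns until pushed down 3 mm (all the way is 5 mm), then it turns anticlockwise seen from above. From about 36 to 88 degrees of turn it is free to be lifted (aim at 60); clockwise, or past about 88 degrees, it meets a stop.
- cap_liner (a joint): How far the sprung seal disc inside the cap is pushed in, in m: about 0 with the cap locked and untouched, 0.003 or more when pushed far enough to turn, 0.005 pushed down all the way, -0.002 with the cap off. The spring pushes back with about 4 N at 0, 8 N at 0.003 and 10.5 N at 0.005.
- pocket (a point): Centre of the floor of the holder's square pocket, 8 mm above the worktop; x, y square to its sides. The holder is a round grey and black cup fixed to the worktop: 112 mm across its foot, with a small tab on its -x side, 30 mm high. The pocket is 57x57 mm (2.5 mm to spare on each side of the bottle) and 22 mm deep, flared to 64 mm at the top. The bottle fits all four ways round.
- bottle: The bottle itself; origin at the centre of its underside, z up the bottle.
- holder: The holder itself; origin on the worktop below the pocket.
- tumbler: small clear drinking glass, 50 mm across, 58 mm high, in the front part of the worktop, not always in the same place; origin at the centre of its underside; bystander
- teaspoon: steel teaspoon, 137 mm long, lying flat; bystander
- dish_soap: clear and green washing-up liquid bottle, 37x60x202 mm; origin at its underside; bystander
- mug: white mug with dark stripes, 86x120x90 mm, standing behind the work; origin at its underside; bystander
Not all that is in view belongs to the job. Of the things like the cap, leave any that is purple or yellow; of the rest the smaller one is meant.

How it is judged:
By the outcome, as a careful person would: the job done as asked, in the order asked, and still so for the second after the job is handed in, while the arm keeps its last pose, push and grip.
It also fails if it takes over 51 s, if anything falls off the work surface, if the arm or the gripper's body presses on something with over 40 N, if the wrist force passes 120 N, or if a joint passes its speed limit or range.

ROBOT

A 7-joint arm with a two-finger parallel gripper is mounted at the origin on a cart in front of the work surface, level with it; the furniture and walls round the work are solid. World frame = base frame: x ahead of the robot, y to its left, z up, the work surface at z = 0. Lengths are in m, angles in rad, forces in N, time in s.
With the tool pointing down it reaches from about 0.4 to 0.85 m from the base axis. Payload 10.4 kg.
Tool frame: the origin (TCP) lies at the very end of the fingers, on their centre line; the grasp point (between the pads) lies 19 mm behind it (r.pinch_z is the distance from the TCP to the grasp point, in m); z points along the fingers, y is the line along which they close (so a half turn about z gives the same grasp; the last joint's range is limited). The gripper opens to 87 mm and grips with 3 to 60 N. Pads are 19 mm wide; open, the fingers measure 117 mm over their backs; the gripper's body (75 mm by 190 mm) begins 51 mm behind the grasp point.
Start: joints at [-1.143, 0.332, -0.065, 1.46, 0.022, 1.35, -0.088], TCP at [0.272, 0.563, 0.223] pointing down, gripper open.
Joint ranges: [-2.6, 2.6], [-0.5, 2.12], [-1.47, 1.34], [0.16, 2.42], [-1.27, 4.41], [0.06, 2.06], [-2.6, 2.6]. Speed limits (rad/s): [2.22, 2.22, 2.79, 2.79, 3.14, 3.14, 3.14].

INTERFACE

Orientations are given as a unit quaternion [x, y, z, w].
In Python, from bench import sensors, vision, r gives the robot as it stands.
- The arm moves only by the shell command python3 -m crank 'ROWS' [OPENING] [FORCE]. ROWS is JSON, a list of rows, each a list of 2 entries, a list of its own where there are three numbers: the shift along the tool's x, y, z normalised to -1 to 1, where 1 is 3 cm, then the turn about the tool's z normalised to -1 to 1, where 1 is 8 degrees. A call has 1 to 12 rows; each row shifts and turns the commanded pose from where the row before left it, along the tool's axes as they then stand; what a row does not reach is not made up. A row lasts 1/8 s, in which the tool goes at most 62.5 mm and 10.7 degrees, less where a joint would pass 70% of its speed; a pose out of reach is approached as far as the arm can. A call with a number of a shift or a turn outside -1 to 1 is refused whole. A call with a gripper value outside its range is refused whole. OPENING is the opening, from 0 (shut) to 1 (fully open), set as the call begins (- or left out, the last holds). The fingers move at their own pace and stop on an object; FORCE is the grip in N (left out, the last holds). Time passes only in rows, so rows that do not move let the fingers close. It gives the time, the measured TCP pose, the force, the opening and the grip force at its end, in the units of the state.
- sensors.read_state(): the state, without advancing time (a new reading comes with each control period).
- vision.camera(name): name is "scene" or "top" or "wrist"; returns the picture (384x512x3 uint8, red, green, blue); there is no depth.
- vision.camera_model(name): a dict with "vertical_fov" (degrees; the focal length in pixels is half the picture's height over the tangent of half this angle, whatever the lens; pixels are square), "cx", "cy" (the principal point, pixels), "dist" ([k1, k2, p1, p2, k3] as OpenCV has them; the pictures are not rectified), "camera_from_world" (4x4, takes a point from world to camera coordinates); the wrist camera has in their place "hand_eye" (4x4, takes a point from camera to tool coordinates, whose origin is the TCP and whose axes are the flange's). Camera axes: x right, y down, z forward; pixel columns grow to the right and rows downward; lengths in m; the calibration is good to about 2 mm. A picture is of the moment at which its call begins: read the wrist's pose just before it. camera_model takes no time and is no camera call.
- r.close_job(): hands the job in; it is judged then, once.
The state is a dict: "time": time; "joint_positions": joint angles; "joint_vel": joint speeds; "joint_torque": joint torques, N m; "ee_pos": TCP position; "eef_rot": TCP orientation; "ft_force": force on the tool from outside, world axes, zero at the start; "torque": the same for the moment, N m; "width": finger opening in m; "grip_force": force on a finger pad.
Only numpy, scipy, OpenCV 4.12 (cv2) and the standard library are available. Lean on these libraries where they do the work, as an engineer would, in place of code of your own. Each camera call takes 0.05 s, during which the arm holds its last target. There are 200 camera calls.

## Working session

There is one attempt and no reset: what is moved stays moved. The work goes in short steps, Python scripts to look and compute and a shell command to move; the robot and the scene stay as the last step left them, time stands still between calls to the robot, and variables do not carry over. Pictures are saved under pics/ and viewed, at most 13 in all, crops included, and the job is handed in when it is done.

```bash
mkdir -p pics; ls
python3 - <<'E'
from bench import sensors, vision, r
import cv2,json,numpy as np
s=sensors.read_state(); print(s)
for n in ("scene","top","wrist"):
    m=vision.camera_model(n); print(n,{k:np.round(v,4).tolist() for k,v in m.items()})
a=vision.camera("scene");b=vision.camera("top")
np.save("a.npy",a);np.save("b.npy",b)
cv2.imwrite("pics/s0.png",a[...,::-1]);cv2.imwrite("pics/t0.png",b[...,::-1])
print(r.pinch_z)
E
```

```text
pics
{'time': 0.0, 'joint_positions': array([-1.14261285,  0.33288651, -0.06471514,  1.46093585,  0.0215898 ,
        1.34990029, -0.0885373 ]), 'joint_vel': array([-0.00039246,  0.00044834, -0.00063469, -0.00029057,  0.00168683,
       -0.00046625,  0.00115081]), 'joint_torque': array([-8.32818805e-04, -6.23244596e+01,  2.44930893e-02, -3.89892340e+01,
       -6.13058964e-02,  3.95702664e-02,  1.14020575e-04]), 'ee_pos': array([0.27211961, 0.56222065, 0.22174745]), 'eef_rot': array([ 2.23490270e-01,  9.74705896e-01, -7.04580325e-04, -1.35198238e-04]), 'ft_force': array([ 0.93319743, -0.71328815, -0.33442788]), 'torque': array([ 0.00769048,  0.01709484, -0.04170339]), 'grip_force': 0.0, 'width': 0.08685108724627938}
scene {'vertical_fov': 49.4327, 'cx': 250.5892, 'cy': 189.4744, 'dist': [0.0146, 0.0, 0.0, 0.0, 0.0], 'camera_from_world': [[0.6449, -0.7642, -0.0075, -0.4293], [-0.4885, -0.4046, -0.7731, 0.2732], [0.5878, 0.5022, -0.6342, 1.0939], [0.0, 0.0, 0.0, 1.0]]}
top {'vertical_fov': 45.3055, 'cx': 250.6395, 'cy': 197.1413, 'dist': [0.0187, 0.0, 0.0, 0.0, 0.0], 'camera_from_world': [[-0.0285, -0.9996, -0.0063, -0.1194], [-0.9952, 0.029, -0.0931, 0.5277], [0.0933, 0.0036, -0.9956, 1.3505], [0.0, 0.0, 0.0, 1.0]]}
wrist {'vertical_fov': 69.8678, 'cx': 258.8723, 'cy': 191.6956, 'dist': [-0.0288, 0.0, 0.0, 0.0, 0.0], 'hand_eye': [[-0.0001, -0.9676, -0.2525, 0.0683], [1.0, -0.0001, -0.0002, 0.0004], [0.0001, -0.2525, 0.9676, -0.1621], [0.0, 0.0, 0.0, 1.0]]}
0.0187
```

View pics/s0.png

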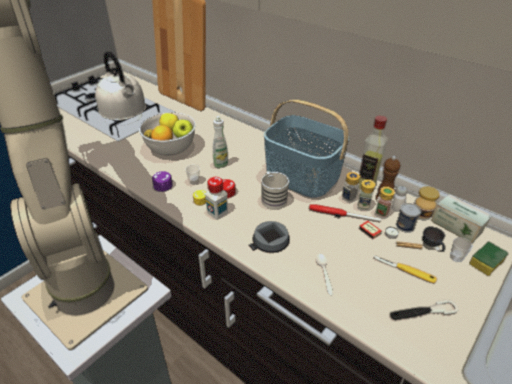

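View pics/t0.png

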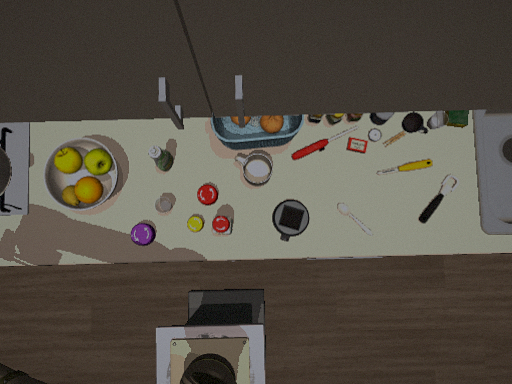

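The scene view shows the white/teal bottle at (217,204), with red discs near (215,184) and (230,187). The top view shows red discs at (207,194) and (221,224), purple (143,233), yellow (195,223) and the holder at (291,217). I'll measure the discs and crop in close.

```bash
cat > h.py <<'E'
from bench import sensors, vision, r
import cv2,numpy as np
from scipy.spatial.transform import Rotation as R
def K(m):
    f=192/np.tan(np.radians(m["vertical_fov"]/2)); return np.array([[f,0,m["cx"]],[0,f,m["cy"]],[0,0,1.]])
def pose(n,s=None):  # world_from_camera
    m=vision.camera_model(n)
    if n!="wrist": return np.linalg.inv(np.array(m["camera_from_world"]))
    T=np.eye(4);T[:3,:3]=R.from_quat(s["eef_rot"]).as_matrix();T[:3,3]=s["ee_pos"]
    return T@np.array(m["hand_eye"])
def ray(n,uv,s=None):
    m=vision.camera_model(n)
    p=cv2.undistortPoints(np.array(uv,float).reshape(-1,1,2),K(m),np.array(m["dist"]))[:,0]
    T=pose(n,s); d=np.c_[p,np.ones(len(p))]@T[:3,:3].T
    return T[:3,3],d
def plane(n,uv,z,s=None):
    o,d=ray(n,uv,s); return o+d*((z-o[2])/d[:,2])[:,None]
def proj(n,P,s=None):
    m=vision.camera_model(n);C=np.linalg.inv(pose(n,s))
    return cv2.projectPoints(np.array(P,float).reshape(-1,3),cv2.Rodrigues(C[:3,:3])[0],C[:3,3],K(m),np.array(m["dist"]))[0][:,0]
def red(im):
    h=cv2.cvtColor(im,cv2.COLOR_RGB2HSV); return (((h[...,0]<8)|(h[...,0]>172))&(h[...,1]>150)&(h[...,2]>60)).astype(np.uint8)
def blobs(m,amin=40):
    n,l,st,c=cv2.connectedComponentsWithStats(m); return [(st[i].tolist(),c[i].round(1).tolist()) for i in range(1,n) if st[i][4]>=amin]
E
python3 - <<'E'
from h import *
a=np.load("a.npy");b=np.load("b.npy")
for n,im in(("scene",a),("top",b)):
    for st,c in blobs(red(im)):
        print(n,st,c,[plane(n,c,z)[0].round(3).tolist() for z in (.03,.13)])
h=cv2.cvtColor(b,cv2.COLOR_RGB2HSV)
print("holder",plane("top",[291,217],.03)[0])
A=cv2.resize(a[160:260,160:310],None,fx=5,fy=5,interpolation=cv2.INTER_CUBIC)[:, :750]
B=cv2.resize(b[170:260,130:320],None,fx=4,fy=4,interpolation=cv2.INTER_CUBIC)
cv2.imwrite("pics/cs.png",A[...,::-1]);cv2.imwrite("pics/ct.png",B[...,::-1])
E
```

```text
scene [375, 120, 10, 9, 68] [379.3, 124.3] [[1.225, -0.209, 0.03], [1.058, -0.273, 0.13]]
scene [208, 178, 27, 19, 295] [221.5, 186.3] [[0.526, 0.009, 0.03], [0.439, -0.08, 0.13]]
scene [310, 205, 36, 11, 203] [327.3, 209.7] [[0.652, -0.324, 0.03], [0.55, -0.375, 0.13]]
scene [361, 221, 20, 15, 47] [369.6, 230.3] [[0.654, -0.467, 0.03], [0.552, -0.501, 0.13]]
top [292, 139, 36, 21, 274] [309.5, 148.9] [[0.664, -0.315, 0.03], [0.644, -0.302, 0.13]]
top [347, 138, 20, 15, 94] [356.5, 145.4] [[0.67, -0.456, 0.03], [0.65, -0.433, 0.13]]
top [197, 185, 21, 20, 252] [207.1, 194.3] [[0.536, -0.005, 0.03], [0.525, -0.015, 0.13]]
top [213, 216, 16, 16, 170] [220.6, 223.8] [[0.447, -0.043, 0.03], [0.443, -0.051, 0.13]]
holder [ 0.46097312 -0.25241482  0.03      ]
```

View pics/cs.png

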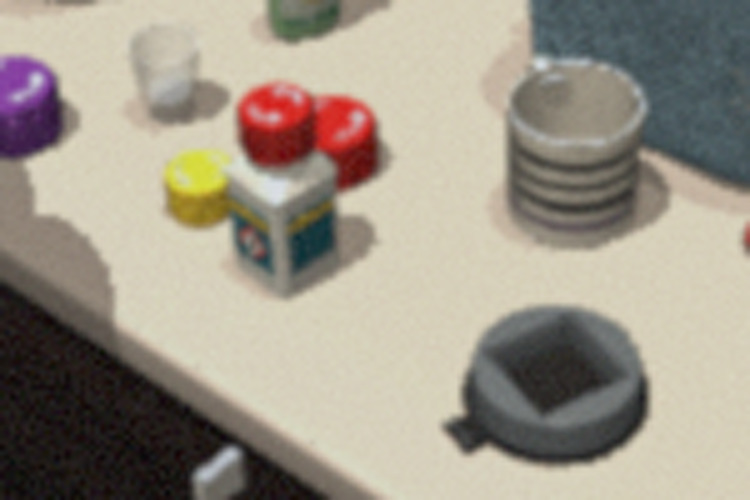

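View pics/ct.png

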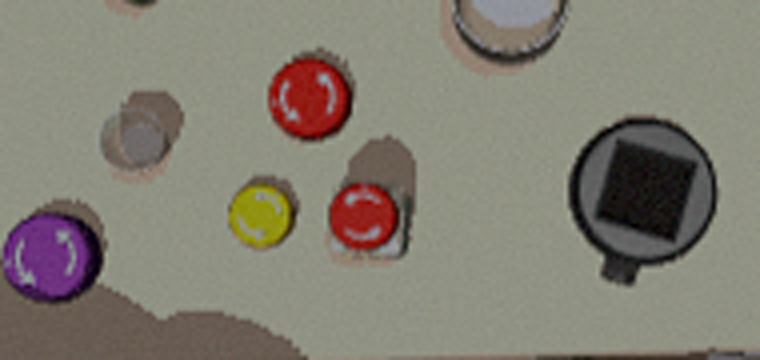

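Candidates for the cap, by top-view pixel:
- Red cap on the white bottle, (221,224), 16 px across. In the scene view it sits on the bottle at about (215,184).
- Larger loose red cap, (207,194), 21 px across.
- Purple cap, (143,233).
- Yellow cap, (195,223).

The close crops show the smaller red cap sits on the white/teal bottle, which stands upright, so I choose that one. The holder's tab points down-left in the top crop at (619,270), with its centre at (643,190).

```bash
python3 -m crank '[[[-0.8,-0.9,0],0],[[-0.8,-0.9,0],0],[[-0.8,-0.9,0],0],[[-0.8,-0.9,0],0],[[-0.8,-0.9,0],0],[[-0.8,-0.9,0],0],[[-0.8,-0.9,0],0],[[-0.8,-0.9,0],0],[[-0.8,-0.9,0],0],[[-0.8,-0.9,0],0]]' 1; python3 -c "
from h import *
print(sensors.read_state()['joint_positions'].round(3))"
```

```text
time: 1.35
ee_pos: [0.3707, 0.2137, 0.2223]
eef_rot: [0.224, 0.975, -0.0, -0.0]
ft_force: [1.0, -0.6, -0.7]
width: 0.087
grip_force: 0.0
[-0.806 -0.116  0.164  1.952  0.019  1.304  0.472]
```

```bash
python3 -m crank '[[[-0.85,-0.99,0],0],[[-0.85,-0.99,0],0],[[-0.85,-0.99,0],0],[[-0.85,-0.99,0],0],[[-0.85,-0.99,0],0],[[-0.85,-0.99,0],0],[[-0.85,-0.99,0],0],[[0,0,0],0],[[0,0,0],0]]'
python3 - <<'E'
from h import *
s=sensors.read_state();w=vision.camera("wrist");np.save("w.npy",w);np.save("ws.npy",s,allow_pickle=True)
print(s['joint_positions'].round(3),s['ee_pos'].round(4))
for st,c in blobs(red(w)): print(st,c,plane("wrist",c,.13,s)[0].round(4))
cv2.imwrite("pics/w0.png",w[...,::-1])
E
```

```text
time: 2.48
ee_pos: [0.4405, -0.0493, 0.2223]
eef_rot: [0.223, 0.975, 0.0, -0.0]
ft_force: [-0.3, 0.6, -0.2]
width: 0.0868
grip_force: 0.0
[-0.561 -0.116  0.536  1.936  0.061  1.307  1.077] [ 0.4405 -0.0493  0.2223]
[239, 170, 47, 50, 1555] [262.1, 193.7] [ 0.442  -0.0461  0.13  ]
[297, 197, 44, 42, 1126] [315.2, 216.3] [ 0.4854 -0.0092  0.13  ]
```

View pics/w0.png

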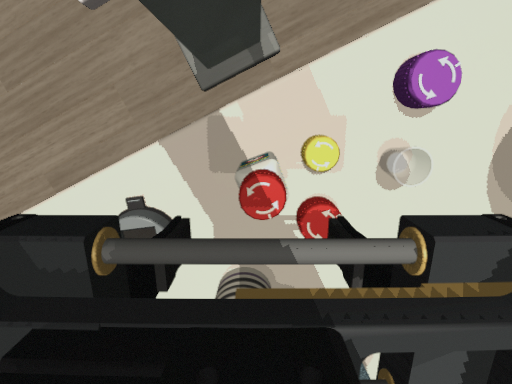

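The wrist view shows the red cap at (262,194) on the white bottle body (visible at about (258,165)), with yellow at (321,153), the bigger red at (318,217) and the holder at (145,225). Next I measure the bottle's centre and yaw, and take the holder from the top view.

Run:
```python
from h import *
from scipy.optimize import least_squares
w=np.load("w.npy");s=np.load("ws.npy",allow_pickle=True).item();a=np.load("a.npy");b=np.load("b.npy")
t=np.linspace(0,2*np.pi,60);ring=np.c_[np.cos(t),np.sin(t),0*t]
def cyl(p): return np.r_[ring*.0235+[p[0],p[1],.13],ring*.0235+[p[0],p[1],.10]]
def bb(n,p,s=None): q=proj(n,cyl(p),s); return np.r_[q.min(0),q.max(0)]
bw=np.array([239,170,286,220.])-.5*np.array([1,1,1,1]); bt=np.array([213,216,229,232.])-.5
for n,o,S in(("wrist",bw,s),("top",bt,None)):
    f=least_squares(lambda p:bb(n,p,S)-o,[.443,-.05]);print(n,f.x.round(4),f.fun.round(1))
x0,y0=plane("top",[291,217],.03)[0][:2]
# holder: dark pocket, top view
g=cv2.cvtColor(b,cv2.COLOR_RGB2GRAY);c=g[195:245,265:317]
print(cv2.resize(c,None,fx=.5,fy=.5,interpolation=cv2.INTER_AREA))
A=cv2.resize(w[130:225,210:340],None,fx=6,fy=6,interpolation=cv2.INTER_CUBIC)
cv2.imwrite("pics/cw.png",A[...,::-1])
```

```text
wrist [ 0.4456 -0.048 ] [-0.9 -1.2  0.9  1.2]
top [ 0.4443 -0.0495] [-0.8 -0.7  0.9  0.7]
[[145 143 145 145 144 145 145 144 144 144 145 145 144 145 145 145 144 145
  145 145 144 144 146 144 144 145]
 [143 145 143 144 144 144 145 143 146 144 143 141 140 140 141 146 144 144
  146 143 145 145 143 146 144 144]
 [145 144 144 144 144 145 145 146 146 124  77  42  47  47  58  89 119 142
  145 144 144 145 145 146 144 144]
 [144 144 144 144 143 145 147 125  74  32  57  77  76  77  77  64  42  67
  139 146 144 143 144 145 144 145]
 [146 144 145 144 144 146 121  30  51  85  90  94  94  91  88  90  86  64
   52 139 145 144 145 144 142 144]
 [144 145 144 144 146 124  26  60  93  62  41  54  70  86  91  92  90  90
   77  56 140 145 144 145 144 145]
 [145 143 146 146 144  37  49  91  95  40  22  26  27  34  47  62  83  88
   92  79  61 144 145 144 143 144]
 [142 145 144 146  96  24  87  94  85  26  21  19  24  21  23  28  31  41
   59  76  64 114 146 144 144 144]
 [145 144 144 147  36  59  94  96  65  23  24  19  17  21  19  26  22  20
   25  50  91  65 145 144 144 144]
 [146 143 146 120  19  82  96
[... 1015 characters left out ...]
00  93  62
   42 131 144 145 145 145 143 144]
 [143 145 143 143 145 145 144 135  37  28  45  60  75  76  66  49  31  73
  134 146 144 143 145 143 143 144]
 [144 144 144 144 144 145 145 139  45  40  39  37  40  56  68  95 124 145
  144 144 144 142 144 144 143 145]
 [143 145 144 144 145 145 145 116  47  47  46  39 119 149 148 146 145 146
  146 144 144 145 144 144 144 144]
 [145 144 145 144 144 144 144 138  86  73  55  41 144 143 143 144 143 143
  143 144 145 145 144 144 143 145]
 [144 145 145 145 143 145 144 145 146 143 130 127 144 145 146 142 143 143
  143 144 145 145 144 143 144 143]
 [145 146 145 143 143 144 145 143 144 144 146 145 144 144 144 144 144 145
  146 144 144 145 143 144 144 144]]
```

View pics/cw.png

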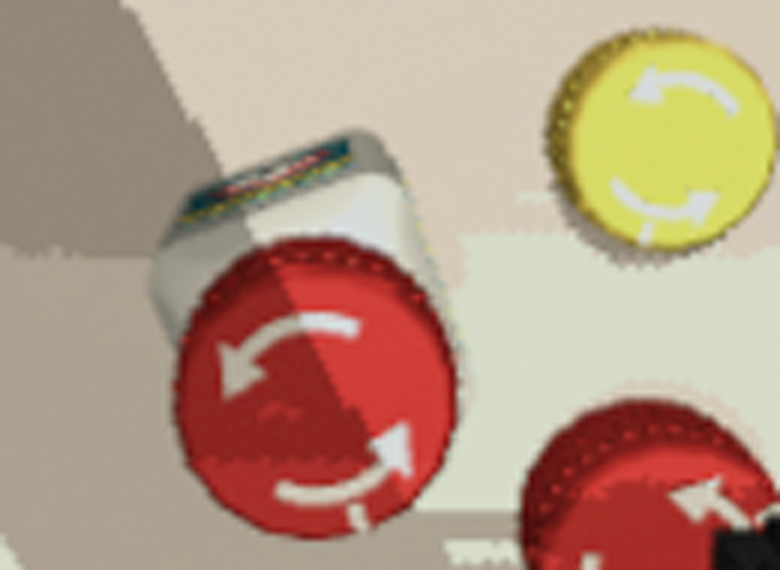

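The crop shows the cap mark at about pixel (269.7,216.3) and the label's top line running (240,167.5) to (268.3,157.5). I'll take a short wrist look over the holder before grasping.

```bash
python3 -m crank '[[[-0.56,-0.96,0],0],[[-0.56,-0.96,0],0],[[-0.56,-0.96,0],0],[[-0.56,-0.96,0],0],[[-0.56,-0.96,0],0],[[-0.56,-0.96,0],0],[[0,0,0],0],[[0,0,0],0]]'
python3 - <<'E'
from h import *
s=np.load("ws.npy",allow_pickle=True).item()
q=plane("wrist",[[240,167.5],[268.3,157.5]],.075,s);d=q[1]-q[0];print("bottle yaw mod 90",np.degrees(np.arctan2(d[1],d[0]))%90)
m=plane("wrist",[269.7,216.3],.13,s)[0]-[.4456,-.048,.13];print("mark yaw",np.degrees(np.arctan2(m[1],m[0])),np.hypot(*m[:2]))
b=np.load("b.npy");g=cv2.cvtColor(b,cv2.COLOR_RGB2GRAY)
k=(g[195:245,265:317]<55).astype(np.uint8)
n,l,st,c=cv2.connectedComponentsWithStats(k)
j=l[22,26];ct=np.argwhere(l==j)[:,::-1].astype(np.float32)+[265,195]
ct=plane("top",ct,.03)[:,:2].astype(np.float32)
print("top pocket",cv2.minAreaRect(ct))
s=sensors.read_state();w=vision.camera("wrist");np.save("w2.npy",w);np.save("ws2.npy",s,allow_pickle=True)
print(s['joint_positions'].round(3),s['ee_pos'].round(4))
cv2.imwrite("pics/w1.png",cv2.resize(w[110:270,160:370],None,fx=3.5,fy=3.5,interpolation=cv2.INTER_CUBIC)[...,::-1])
E
```

```text
time: 3.52
ee_pos: [0.4565, -0.2479, 0.2222]
eef_rot: [0.223, 0.975, 0.0, -0.0]
ft_force: [0.1, -0.1, 0.5]
width: 0.0869
grip_force: 0.0
bottle yaw mod 90 83.72169462297497
mark yaw -3.800325921960761 0.02038027392542341
top pocket ((0.4606262743473053, -0.25269126892089844), (0.061885859817266464, 0.06107119843363762), 71.35857391357422)
[-0.344  0.104  0.815  1.773 -0.079  1.299  1.612] [ 0.4565 -0.2479  0.2222]
```

View pics/w1.png

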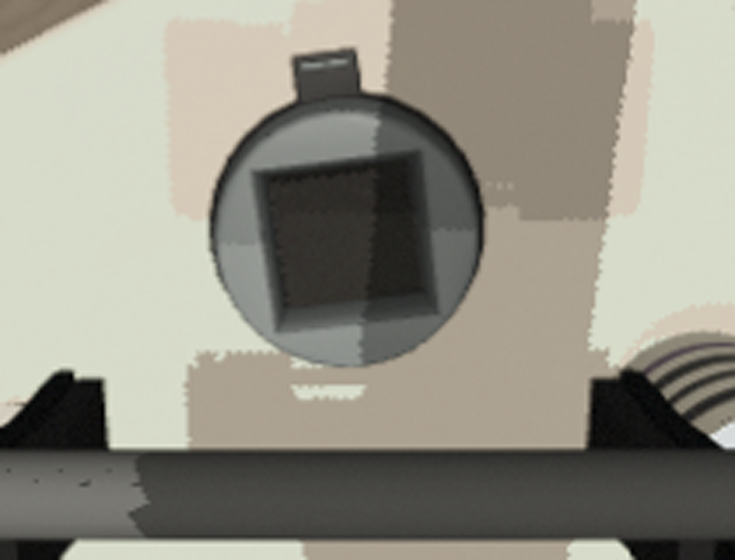

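The crop shows the pocket's flared rim corners at (252,171), (420,151), (439,313) and (276,331), with the tab at the top at (325,75).

Run:
```python
from h import *
s=np.load("ws2.npy",allow_pickle=True).item()
c=np.array([[252,171],[420,151],[439,313],[276,331.]])
P=plane("wrist",c/3.5+[160,110],.03,s)[:,:2];print(P.round(4),P.mean(0).round(4))
e=np.roll(P,-1,0)-P;print(np.linalg.norm(e,axis=1).round(4),(np.degrees(np.arctan2(e[:,1],e[:,0]))%90).round(1))
w=np.load("w.npy");s=np.load("ws.npy",allow_pickle=True).item()
# bottle yaw check: right body silhouette edge not needed; label line at both ends
for z in(.07,.08):
    q=plane("wrist",[[210+190/6,130+222/6],[210+350/6,130+172/6]],z,s);d=q[1]-q[0];print(np.degrees(np.arctan2(d[1],d[0]))%90)
    q=plane("wrist",[[210+180/6,130+205/6],[210+345/6,130+140/6]],z,s);d=q[1]-q[0];print(np.degrees(np.arctan2(d[1],d[0]))%90)
```

```text
[[ 0.4237 -0.2702]
 [ 0.444  -0.2112]
 [ 0.5035 -0.2305]
 [ 0.4828 -0.29  ]] [ 0.4635 -0.2505]
[0.0624 0.0625 0.0631 0.0623] [71.  72.  70.8 71.4]
81.61928827633008
85.69780851842322
81.61928827633001
85.6978085184232
```

```bash
python3 -m crank '[[[0.54,0.97,0],0],[[0.54,0.97,0],0],[[0.54,0.97,0],0],[[0.54,0.97,0],0],[[0.54,0.97,0],0],[[0.54,0.97,0],0],[[0,0,0],1],[[0,0,0],1],[[0,0,0],1],[[0,0,0],1],[[0,0,0],1],[[0,0,0],1]]' && python3 -m crank '[[[0,0,0],1],[[0,0,0],1],[[0,0,0],0],[[0,0,0],0]]'
cat >> h.py <<'E'
def go(tx,ty):
    s=sensors.read_state();M=R.from_quat(s["eef_rot"]).as_matrix()
    print("t",s["time"],"ee",s["ee_pos"].round(4),"yaw_x",np.degrees(np.arctan2(M[1,0],M[0,0])).round(2),"tilt",np.degrees(np.arccos(-M[2,2])).round(2),"q",s["joint_positions"].round(3),"F",s["ft_force"].round(1),"w",s["width"].round(4),"g",round(s["grip_force"],1))
    print("units",(M.T@(np.array([tx,ty,s["ee_pos"][2]])-s["ee_pos"])/.03).round(3))
E
python3 - <<'E'
from h import *
go(.445,-.0485)
s=sensors.read_state();w=vision.camera("wrist");np.save("w3.npy",w)
from scipy.optimize import least_squares
t=np.linspace(0,2*np.pi,60);ring=np.c_[np.cos(t),np.sin(t),0*t]
for st,c in blobs(red(w)):
    o=np.array([st[0],st[1],st[0]+st[2],st[1]+st[3]])-.5
    def bb(p): q=proj("wrist",np.r_[ring*.0235+[p[0],p[1],.13],ring*.0235+[p[0],p[1],.10]],s); return np.r_[q.min(0),q.max(0)]
    f=least_squares(lambda p:bb(p)-o,[.443,-.05]);print(st,f.x.round(4),f.fun.round(1))
x=w[120:250,190:320]; cv2.imwrite("pics/w4.png",cv2.resize(x,None,fx=4.5,fy=4.5,interpolation=cv2.INTER_CUBIC)[...,::-1])
E
```

```text
time: 5.08
ee_pos: [0.4445, -0.0485, 0.2227]
eef_rot: [0.602, 0.799, 0.0, 0.0]
ft_force: [0.2, 0.0, -0.6]
width: 0.0873
grip_force: 0.0
time: 5.58
ee_pos: [0.4447, -0.0493, 0.2226]
eef_rot: [0.705, 0.71, 0.0, -0.0]
ft_force: [-0.4, -0.3, 0.5]
width: 0.087
grip_force: 0.0Traceback (most recent call last):
  File "<stdin>", line 2, in <module>
  File "h.py", line 27, in go
    print("t",s["time"],"ee",s["ee_pos"].round(4),"yaw_x",np.degrees(np.arctan2(M[1,0],M[0,0])).round(2),"tilt",np.degrees(np.arccos(-M[2,2])).round(2),"q",s["joint_positions"].round(3),"F",s["ft_force"].round(1),"w",s["width"].round(4),"g",round(s["grip_force"],1))
                                                                                                                                                                                                                         ^^^^^^^^^^^^^^^^
AttributeError: 'float' object has no attribute 'round'
```

```bash
sed -i 's/s\["width"\].round(4)/round(s["width"],4)/' h.py
python3 - <<'E'
from h import *
go(.445,-.0485)
s=sensors.read_state();w=vision.camera("wrist");np.save("w3.npy",w)
from scipy.optimize import least_squares
t=np.linspace(0,2*np.pi,60);ring=np.c_[np.cos(t),np.sin(t),0*t]
for st,c in blobs(red(w)):
    o=np.array([st[0],st[1],st[0]+st[2],st[1]+st[3]])-.5
    def bb(p): q=proj("wrist",np.r_[ring*.0235+[p[0],p[1],.13],ring*.0235+[p[0],p[1],.10]],s); return np.r_[q.min(0),q.max(0)]
    f=least_squares(lambda p:bb(p)-o,[.443,-.05]);print(st,f.x.round(4),f.fun.round(1))
x=w[120:250,190:320]; cv2.imwrite("pics/w4.png",cv2.resize(x,None,fx=4.5,fy=4.5,interpolation=cv2.INTER_CUBIC)[...,::-1])
E
```

```text
t 5.575 ee [ 0.4447 -0.0493  0.2226] yaw_x 90.41 tilt 0.02 q [-0.519 -0.101  0.501  1.926  0.05   1.304 -0.026] F [-0.4 -0.3  0.5] w 0.087 g 0.0
units [0.026 0.011 0.   ]
[306, 115, 51, 48, 1578] [0.5131 0.0033] [-2.8 -1.9  2.5  2.2]
[236, 165, 47, 50, 1555] [ 0.4453 -0.0476] [-1.  -1.1  1.   1.2]
```

View pics/w4.png

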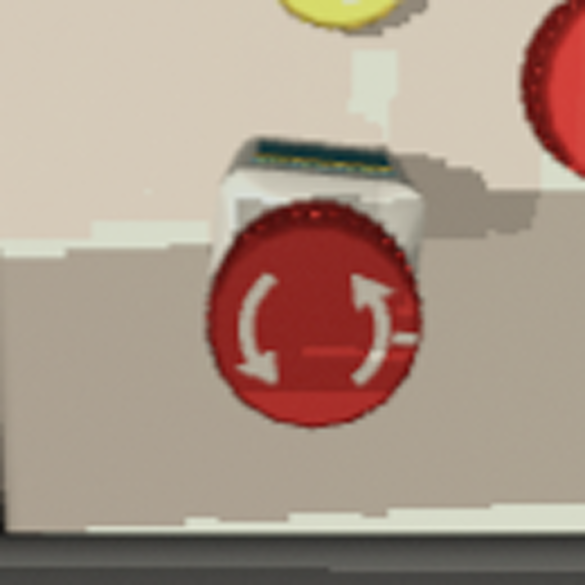

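```bash
python3 -m crank '[[[0.04,0.02,0.8],0],[[0,0,0.8],0],[[0,0,0.8],0],[[0,0,0.8],0],[[0,0,0.4],0],[[0,0,0.4],0],[[0,0,0],0],[[0,0,0],0]]' && python3 -m crank '[[[0,0,0],0],[[0,0,0],0],[[0,0,0],0],[[0,0,0],0],[[0,0,0],0],[[0,0,0],0],[[0,0,0],0],[[0,0,0],0]]' 0.3 40
python3 - <<'E'
from h import *
go(.462,-.251)
E
```

```text
time: 6.62
ee_pos: [0.4458, -0.0486, 0.1031]
eef_rot: [0.706, 0.708, 0.0, 0.0]
ft_force: [-0.5, -0.1, -0.0]
width: 0.087
grip_force: 0.0
time: 7.62
ee_pos: [0.4454, -0.0486, 0.1025]
eef_rot: [0.706, 0.708, -0.0, -0.0]
ft_force: [-0.6, -0.1, 1.7]
width: 0.0468
grip_force: 40.0
t 7.625 ee [ 0.4454 -0.0486  0.1025] yaw_x 90.18 tilt 0.01 q [-0.507  0.04   0.529  2.078 -0.024  1.03   0.037] F [-0.6 -0.1  1.7] w 0.0468 g 40.0
units [-6.748e+00  5.340e-01 -1.000e-03]
```

```bash
python3 -m crank '[[[0,0,-0.5],0],[[0,0,-0.8],0],[[0,0,-0.7],0],[[-0.6,0.1,0],0],[[-0.9,0.1,0],0],[[-0.9,0.1,0],0],[[-0.9,0.1,0],0],[[-0.9,0.1,0],0],[[-0.9,0.03,0],0],[[-0.9,0,0],0],[[-0.77,0,0],0]]' && python3 -m crank '[[[0,0,0],0.5],[[0,0,0],0.6],[[0,0,0],0.5],[[0,0,0],0],[[0,0,0],0]]'
python3 - <<'E'
from h import *
go(.462,-.251)
s=sensors.read_state();a=vision.camera("scene");w=vision.camera("wrist");np.save("a5.npy",a);np.save("w5.npy",w)
A=cv2.resize(a[150:270,210:330],None,fx=4,fy=4,interpolation=cv2.INTER_CUBIC)
B=cv2.resize(w[110:270,200:340],(420,480),interpolation=cv2.INTER_CUBIC)
B=B[:,:300] if 0 else B
I=np.hstack([A[:, :380] if 0 else cv2.resize(A,(380,380)),cv2.resize(B,(333,380))]);cv2.imwrite("pics/p5.png",I[...,::-1])
E
```

```text
time: 9.0
ee_pos: [0.4619, -0.2526, 0.1633]
eef_rot: [0.706, 0.708, 0.0, 0.0]
ft_force: [0.5, 0.1, -2.5]
width: 0.0465
grip_force: 40.0
time: 9.62
ee_pos: [0.462, -0.2516, 0.1629]
eef_rot: [0.78, 0.626, 0.0, 0.0]
ft_force: [-0.1, 0.5, -1.7]
width: 0.0461
grip_force: 40.0
t 9.625 ee [ 0.462  -0.2516  0.1629] yaw_x 77.47 tilt 0.02 q [-0.274  0.182  0.767  1.835 -0.137  1.178  0.319] F [-0.1  0.5 -1.7] w 0.0461 g 40.0
units [ 0.02  -0.005  0.   ]
```

View pics/p5.png

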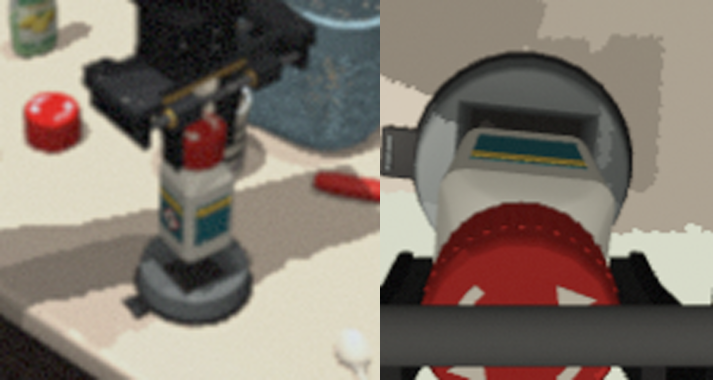

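The pictures show the bottle hanging upright over the holder. Its label line (slope about 5°) runs parallel to the pocket's edge and it is centred, so I'll lower it.

```bash
python3 -m crank '[[[0.02,0,0.5],0],[[0,0,0.4],0],[[0,0,0.2],0],[[0,0,0.2],0],[[0,0,0.1],0],[[0,0,0],0]]' && python3 -m crank '[[[0,0,0.1],0],[[0,0,0.1],0],[[0,0,0.1],0],[[0,0,0],0]]'; python3 -c "
from h import *
go(.462,-.251)"
```

```text
time: 10.48
ee_pos: [0.462, -0.2511, 0.1205]
eef_rot: [0.781, 0.625, -0.0, -0.0]
ft_force: [1.0, 0.2, -2.2]
width: 0.0466
grip_force: 40.0
time: 10.98
ee_pos: [0.4619, -0.2511, 0.1112]
eef_rot: [0.781, 0.625, -0.0, -0.0]
ft_force: [0.6, -0.2, -2.1]
width: 0.0465
grip_force: 40.0
t 10.975 ee [ 0.4619 -0.2511  0.1112] yaw_x 77.37 tilt 0.03 q [-0.248  0.25   0.752  1.891 -0.194  1.074  0.361] F [ 0.6 -0.2 -2.1] w 0.0465 g 40.0
units [ 0.003  0.004 -0.   ]
```

```bash
python3 -m crank '[[[0,0,0.05],0],[[0,0,0.05],0],[[0,0,0.05],0],[[0,0,0],0]]'; python3 -m crank '[[[0,0,0.05],0],[[0,0,0],0]]';python3 -m crank '[[[0,0,0.05],0],[[0,0,0],0]]'
```

```text
time: 11.48
ee_pos: [0.4624, -0.2513, 0.1076]
eef_rot: [0.781, 0.625, 0.0, 0.0]
ft_force: [-1.7, 0.6, 8.0]
width: 0.0463
grip_force: 40.0
time: 11.72
ee_pos: [0.4625, -0.2513, 0.1063]
eef_rot: [0.781, 0.625, 0.0, 0.0]
ft_force: [-1.7, 1.3, 8.3]
width: 0.0466
grip_force: 40.0
time: 11.98
ee_pos: [0.4629, -0.2515, 0.1055]
eef_rot: [0.781, 0.625, 0.001, 0.001]
ft_force: [-4.2, 2.3, 14.6]
width: 0.0463
grip_force: 40.0
```

```bash
python3 -m crank '[[[0,0,0],-0.5],[[0,0,0],-0.7],[[0,0,0],-0.7]]'; python3 -c "
from h import *
go(.462,-.251);s=sensors.read_state();print(s['torque'])"; python3 -m crank '[[[0,0,0],-0.7],[[0,0,0],-0.7],[[0,0,0],-0.7],[[0,0,0],-0.7],[[0,0,0],-0.7],[[0,0,0],-0.7],[[0,0,0],-0.7],[[0,0,0],-0.7],[[0,0,0],0]]';  python3 - <<'E'
from h import *
go(.462,-.251);s=sensors.read_state();print(s['torque'])
w=vision.camera("wrist");np.save("w6.npy",w)
cv2.imwrite("pics/p6.png",cv2.resize(w[90:290,150:380],None,fx=3,fy=3,interpolation=cv2.INTER_CUBIC)[...,::-1])
E
```

```text
time: 12.35
ee_pos: [0.4635, -0.2517, 0.1054]
eef_rot: [0.69, 0.724, 0.001, 0.001]
ft_force: [-0.1, 0.0, 9.7]
width: 0.0464
grip_force: 40.0
t 12.35 ee [ 0.4635 -0.2517  0.1054] yaw_x 92.75 tilt 0.2 q [-0.207  0.252  0.705  1.894 -0.188  1.058  0.623] F [-0.1  0.   9.7] w 0.0464 g 40.0
units [ 0.027 -0.048 -0.   ]
[-0.0120214   0.14985801 -0.0630308 ]
time: 13.48
ee_pos: [0.4635, -0.2518, 0.1055]
eef_rot: [0.363, 0.932, 0.0, 0.002]
ft_force: [-0.2, 0.2, 9.5]
width: 0.0462
grip_force: 40.0
t 13.475 ee [ 0.4635 -0.2518  0.1055] yaw_x 137.45 tilt 0.21 q [-0.108  0.236  0.588  1.89  -0.151  1.055  1.37 ] F [-0.2  0.2  9.5] w 0.0462 g 40.0
units [ 0.055 -0.015 -0.   ]
[ 0.06568519 -0.01316721  0.01165431]
```

View pics/p6.png

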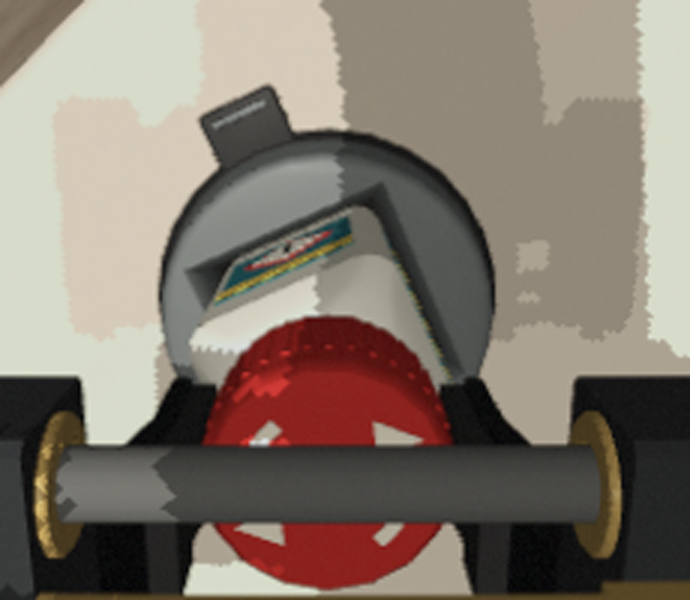

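The bottle has stayed square in the pocket while the cap turned 60° with the gripper. I'll lift it straight off.

```bash
python3 -m crank '[[[0,0,-0.1],0],[[0,0,-0.1],0],[[0,0,-0.1],0],[[0,0,-0.2],0],[[0,0,0],0]]'; python3 -m crank '[[[0,0,-0.3],0],[[0,0,-0.4],0],[[0,0,-0.5],0],[[0,0,-0.5],0],[[0,0,-0.2],0],[[0,0,-0.1],0],[[0,0,0],0],[[0,0,0],0]]'
python3 - <<'E'
from h import *
go(.462,-.251)
w=vision.camera("wrist");a=vision.camera("scene");np.save("a7.npy",a)
A=cv2.resize(a[150:270,210:330],(380,380),interpolation=cv2.INTER_CUBIC);B=cv2.resize(w[90:290,150:380],(410,380),interpolation=cv2.INTER_CUBIC)
cv2.imwrite("pics/p7.png",np.hstack([A,B])[...,::-1])
E
```

```text
time: 14.15
ee_pos: [0.462, -0.2511, 0.1192]
eef_rot: [0.363, 0.932, 0.0, 0.0]
ft_force: [-0.0, 0.1, -0.8]
width: 0.0463
grip_force: 40.0
time: 15.15
ee_pos: [0.4618, -0.251, 0.1786]
eef_rot: [0.364, 0.932, -0.0, -0.0]
ft_force: [0.3, 0.8, -0.5]
width: 0.0463
grip_force: 40.0
t 15.15 ee [ 0.4618 -0.251   0.1786] yaw_x 137.37 tilt 0.05 q [-0.134  0.149  0.601  1.81  -0.09   1.21   1.32 ] F [ 0.3  0.8 -0.5] w 0.0463 g 40.0
units [-0.005  0.005 -0.   ]
```

View pics/p7.png

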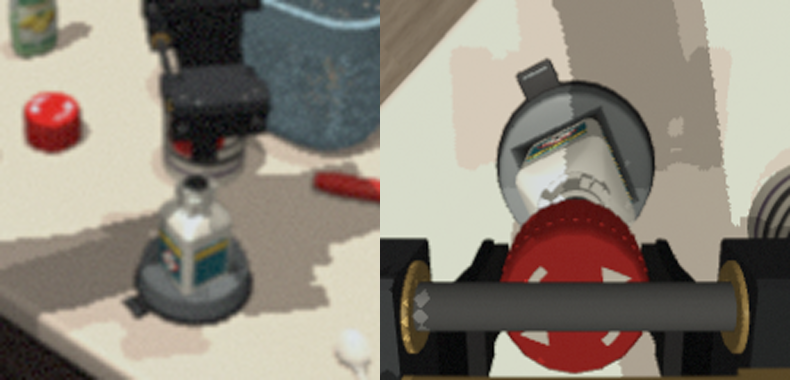

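The scene view shows the open bottle neck at about (271.6,209.4), standing in the holder. The wrist view shows the red cap in the gripper. A quick check of the mouth position before handing in.

Run:
```python
from h import *
print(plane("scene",[271.6,208.8],.126))
b=vision.camera("scene");s=sensors.read_state();print(np.abs(s["joint_vel"]).max(),s["ft_force"].round(1),s["grip_force"])
go(.4628,-.2514)
```

```text
[[ 0.45887495 -0.25196232  0.126     ]]
0.0011322802695074893 [-1.2  0.2  0.3] 39.99991863438481
t 15.3 ee [ 0.4619 -0.2511  0.1787] yaw_x 137.37 tilt 0.03 q [-0.134  0.149  0.601  1.81  -0.09   1.21   1.32 ] F [-1.2  0.2  0.3] w 0.0465 g 40.0
units [-0.029  0.012 -0.   ]
```

Within about 3 mm of the mouth, still and level, with the cap held.

```bash
python3 -c "
from bench import r
print(r.close_job())"
```

```text
the job is handed in; nothing more can be done
None
```

The bottle stands open in the holder and the red cap is held level and still about 5 cm above the mouth, within about 3 mm of centre by camera; handed in at about 15 s, and nothing else on the worktop was touched.

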